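# Zero the bench comparator on the master block, then gauge the microscope spacer

### The arm

A 6-joint arm with a two-finger parallel gripper is mounted at the origin on the work surface. World frame = base frame: x ahead of the robot, y to its left, z up, the work surface at z = 0. Lengths are in m, angles in degrees, forces in N, time in s.
With the tool pointing down it reaches from about 0.25 to 0.725 m from the base axis. Payload 9.7 kg.
Tool frame: the origin (TCP) lies midway between the tips of the shut fingers; the grasp point (between the pads) lies 19 mm behind it; z points along the fingers, y is the line along which they close (so a half turn about z gives the same grasp; the last joint's range is limited). The gripper opens to 85 mm and grips with 20 to 120 N. Pads are 22 mm wide; open, the fingers measure 114 mm over their backs; the gripper's body (76 mm by 85 mm) begins 54 mm behind the grasp point. The pads swing forward as they close: fully open they stand 13 mm farther back than shut.
Start: joints at [-73.625, 4.979, 10.078, 95.1, 0, 90], TCP at [0.155, -0.528, 0.231] pointing down, gripper open.
Joint ranges: [-179.16, 179.16], [-48.56, 103.87], [-65.8, 70.77], [-126.05, 130.52], [-82.76, 87.17], [-180, 180]. Speed limits (degrees/s): [127.2, 127.2, 147.25, 180, 180, 180].

### API

Orientations are given as [roll, pitch, yaw] about the fixed x, y, z axes, in that order (R = Rz(yaw) Ry(pitch) Rx(roll)).
In Python, from workcell import * gives the robot as it stands.
- The arm moves only by the tool servo_tool, never from a script. Its argument "moves" is a list of rows, each a list of 4 numbers: the shift along the world's x, y, z in parts of the range, where 1.0 means 80 cm, then the turn about the world's z in shares of pi rad (1.0 is pi rad). A call has 1 to 20 rows; each row is the pose to reach, as a shift and turn from the pose commanded when the call began; what a row does not reach only later rows make up. A row lasts 1/12 s, in which the tool goes at most 41.7 mm and 7.16 degrees, less where a joint would pass 70% of its speed; a pose out of reach is approached as far as the arm can. A call with a gripper value outside its range is refused whole. "claw" is the closure, from 0 (fully open) to 1 (shut), set as the call begins (left out, the last holds). The fingers move at their own pace and stop on an object; "force" is the grip in N (left out, the last holds). Time passes only in rows, so rows that repeat a pose let the fingers close. It gives the time, the measured TCP pose, the force, the opening and the grip force at its end, in the units of the state.
- get_obs(): the state, without advancing time (a new reading comes with each control period).
- camera(name): name is "side" or "top" or "wrist"; returns the picture (480x640x3 uint8, red, green, blue); there is no depth.
- get_calibration(name): a dict with "fx", "fy", "cx", "cy" (pixels), "rvec" (rotation vector, rad) and "tvec" (3), from world to camera coordinates, as OpenCV has them; the wrist camera has in their place "tool_from_camera" (4x4, takes a point from camera to tool coordinates, whose origin is the TCP and whose axes are the flange's). Camera axes: x right, y down, z forward; pixel columns grow to the right and rows downward; lengths in m; the calibration is good to about 2 mm. A picture is of the moment at which its call begins: read the wrist's pose just before it. get_calibration takes no time and is no camera call.
- job_done(): hands the job in; it is judged then, once.
The state is a dict: "time": time; "q": joint angles; "qd": joint speeds; "joint_efforts": joint torques, N m; "ee_pos": TCP position; "tcp_rot": TCP orientation; "wrist_force": force on the tool from outside, world axes, zero at the start; "torque": the same for the moment, N m; "opening": finger opening in m; "grasp_force": force on a finger pad.
Only numpy, scipy, OpenCV 4.12 (cv2) and the standard library are available. Lean on these libraries where they do the work, as an engineer would, in place of code of your own. Each camera call takes 0.05 s, during which the arm holds its last target. There are 200 camera calls.

### The job

Zero the bench comparator on the master block that stands on its bed: slide the head in until the sprung stem holds the master firmly against the anvil and the needle stands on the thick zero mark, then let go of the head. From then on leave the head as it is set: lift the master out and stand it upright on the rubber mat, and seat the flanged spacer in its place under the stem's spring, standing flat on the bed with its end flush against the anvil. Work gently: do not force the stem hard against the end of its travel, do not drop or ram the blocks, and leave the other things where they are.

Things in the scene. Friction and masses are not known exactly. Their poses are not given: they have to be found in the camera images.
- gauge: The bench comparator's dark steel bed, fixed to the table: a plate 80 mm wide (its x) and 250 mm long (its y, from -115 to +135 mm), top 15 mm above the table. Origin at the table's level on its centre line. Measuring axis = its y: anvil at the -y end, sliding head at the +y end. The head does not come off and the bed does not move.
- anvil (a point): The foot of the anvil's measuring face: a point on the bed's top, on the centre line, 85 mm to -y of the gauge's origin, axes as the gauge. The anvil is a fixed steel block 30 mm wide (x) and 25 mm long, only 19 mm high above the bed; its face looks to +y. A block of length L rightly seated stands on the bed with its centre L/2 to +y of this point.
- head: The comparator's white sliding head, 62 mm wide, 100 mm long, top 41 mm above the bed's top. Origin: middle of its front (-y) face's lower edge, at the bed's top; axes as the gauge. Slides along the gauge's y over 50 mm; starts 0 to 12 mm from its rear (+y) stop and must come 26 to 38 mm towards the anvil (-y) for zeroing. Stiff: about 10 N of friction; it stays where it is left.
- post (a point): Centre of the top of the head's black square post, 18 x 18 mm, rising from 41 to 75 mm above the bed's top (56 to 90 mm above the table), 86 mm behind the head's front face. The handle by which the head is slid: pinch it along the gauge's y from above. Axes as the gauge.
- dial (a point): Centre of the dial on the head's top, 58 mm across, 34 mm behind the front face, 46 mm above the bed's top (needle up to 50 mm). The thick zero mark lies towards the gauge's +x; thin ticks stand 0.2 rad (1 mm of stem travel) apart.
- stem: The sprung stem, sticking out 25 mm from the head's front towards the anvil, ending in a steel disc 20 mm across, 6 mm thick. Origin: centre of the disc's measuring face, 22 mm above the bed's top. It can be pressed in (to +y) by 12 mm: 3 N fully out, 0.4 N more per mm (5.4 N at zero, 7.8 N at the end). It springs out again when freed. Some 10 N on it runs it to its end and shifts the head.
- needle (a joint): The dial's needle, geared to the stem: 0.2 rad per mm the stem is pressed in, 0 fully out, 2.4 at the end of travel, clockwise from above. The thick zero mark is at 1.2 rad (6 mm in). A good zero is within half a tick (0.1 rad) or so. The seated spacer, 2 mm longer than the master, reads about 1.6.
- master: The master: a plain steel gauge block, 22 mm (x) x 50 mm (y, its measured length) x 45 mm high, about 0.29 to 0.43 kg. Origin: centre of its underside. It starts standing loose on the comparator's bed between anvil and stem, a few mm away from the anvil.
- spacer: The part: an aluminium microscope stage spacer, I-shaped from above, 52 mm long (y, its measured length), 45 mm high; end flanges 32 mm wide (x), 8 mm thick, web 22 mm wide (x) over 36 mm. 0.12 to 0.24 kg. Origin: centre of its underside. Starts upright near one end of the mat; either end may go to the anvil. Once the master is out the gap from anvil to stem is 8 mm too short for it.
- gap (a point): The middle of the seat, on the bed's top 26 mm to +y of anvil (the seated spacer's origin); axes as the gauge. A way in: with the spacer's foot above the anvil (19 mm above the bed) but below the top of the stem's disc (32 mm), press the stem back to +y until the near end clears the anvil, then go down in front of the anvil; the spring closes the rest.
- mat: A flat black rubber mat fixed to the table, 70 mm (x) x 230 mm (y) x 4 mm thick. Origin: centre of its underside. The spacer stands near one end of its y length (about 78 mm from the middle), the sleeve near the other, and the middle is free for the master.
- sleeve: Bystander: a short aluminium tube, 38 mm across, 32 mm high, standing on the mat. Origin: centre of its underside.
- bottle: Bystander: an amber bottle with a blue cap, 80 mm across, 170 mm high, standing on the table. Origin: centre of its underside.
- glovebox: Bystander: a cardboard glove box, 120 x 220 x 75 mm, on the table. Origin: centre of its underside.
There are look-alikes about, which are no part of the job. What is shaped like the spacer but purple is not meant.

How it is judged:
By the outcome, as a careful person would: the job done as asked, in the order asked, and still so for the second after the job is handed in, with the robot touching nothing.
It also fails if it takes over 72 s, if anything falls off the work surface, if the arm or the gripper's body presses on something with over 40 N, if the wrist force passes 120 N, or if a joint passes its speed limit or range.

## Working session

There is one attempt and no reset: what is moved stays moved. The work goes in short steps, Python scripts to look and compute and a tool call to move; the robot and the scene stay as the last step left them, time stands still between calls to the robot, and variables do not carry over. Pictures are saved under pics/ and viewed, at most 10 in all, crops included, and the job is handed in when it is done.

Besides the shell and the picture viewer there is one more tool, called after ">>>" as name(argument=value, ...), one argument or row to a line, values as JSON. servo_tool: Moves the arm, as the interface text tells. Its arguments: {"type":"object","properties":{"moves":{"type":"array","items":{"type":"array","items":{"type":"number"}}},"claw":{"type":"number"},"force":{"type":"number"}},"required":["moves"]}

```bash
mkdir -p pics; ls
cat > h.py <<'E'
from workcell import *
import numpy as np, cv2
def snap(n,f):
    o=get_obs(); im=camera(n); cv2.imwrite('pics/'+f+'.png',cv2.cvtColor(im,cv2.COLOR_RGB2BGR)); return o,im
def cam(n):
    c=get_calibration(n); K=np.array([[c['fx'],0,c['cx']],[0,c['fy'],c['cy']],[0,0,1.]])
    return K,np.array(c['rvec'],float),np.array(c['tvec'],float)
def ray(n,uv):
    K,r,t=cam(n); R=cv2.Rodrigues(r)[0]
    d=R.T@np.linalg.solve(K,[uv[0],uv[1],1.]); return -R.T@t,d/np.linalg.norm(d)
def atz(n,uv,z):
    o,d=ray(n,uv); return o+d*(z-o[2])/d[2]
def tri(*a):
    A=np.zeros((3,3));b=np.zeros(3); L=[ray(n,uv) for n,uv in a]
    for o,d in L: P=np.eye(3)-np.outer(d,d);A+=P;b+=P@o
    x=np.linalg.solve(A,b); return x,[np.linalg.norm((np.eye(3)-np.outer(d,d))@(x-o))*1000 for o,d in L]
def proj(n,X):
    K,r,t=cam(n); return cv2.projectPoints(np.array(X,float).reshape(-1,3),r,t,K,None)[0].reshape(-1,2)
E
python3 - <<'E'
from h import *
np.set_printoptions(precision=4,suppress=True)
for n in('side','top'):
    snap(n,n+'0'); print(n,ray(n,(320,240)),cam(n)[0])
print(get_calibration('wrist')); print(get_obs())
E
```

```text
pics
side (array([0.1832, 0.7933, 0.6719]), array([ 0.3045, -0.7751, -0.5536])) [[460.6463   0.     314.6728]
 [  0.     460.6463 239.9518]
 [  0.       0.       1.    ]]
top (array([ 0.3771, -0.0177,  1.5689]), array([ 0.1054,  0.0107, -0.9944])) [[557.8593   0.     324.5465]
 [  0.     557.8593 242.623 ]
 [  0.       0.       1.    ]]
{'fx': 365.00016401077704, 'fy': 365.00016401077704, 'cx': 320.9683364593921, 'cy': 235.78317052223287, 'tool_from_camera': array([[-0.    , -0.959 , -0.2835,  0.0724],
       [ 1.    ,  0.    , -0.0001,  0.    ],
       [ 0.0001, -0.2835,  0.959 , -0.143 ],
       [ 0.    ,  0.    ,  0.    ,  1.    ]])}
{'time': 0.1, 'q': array([-73.6244,   5.009 ,  10.0364,  95.0984,  -0.    ,  89.9994]), 'qd': array([-0.0211,  0.0106,  0.0802,  0.0297,  0.0212, -0.0077]), 'joint_efforts': array([  0.0001, -52.1561,  46.5655,   0.0161,  -0.    ,   0.    ]), 'ee_pos': array([ 0.155 , -0.5275,  0.2306]), 'tcp_rot': array([-179.929 ,   -0.    ,   16.3762]), 'wrist_force': array([ 0.942 , -0.5049, -0.4509]), 'torque': array([ 0.0131, -0.0413,  0.0089]), 'grasp_force': 0.0, 'opening': 0.08540172807484941}
```

View pics/top0.png

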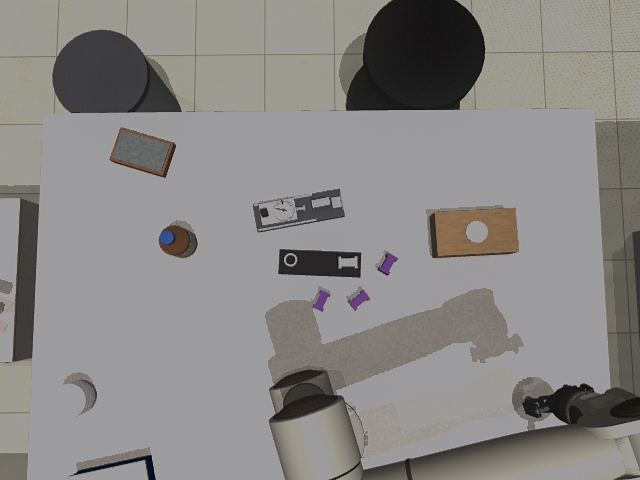

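View pics/side0.png

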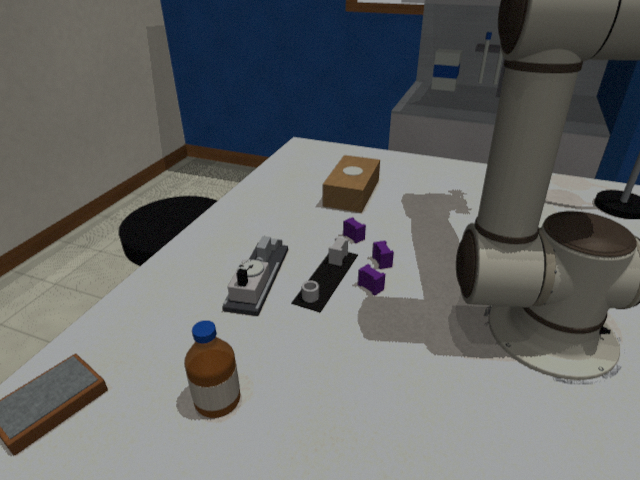

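The top view shows the gauge at (298,210), with its head to the left (+y) and its anvil to the right. The mat is at (320,263), with the spacer at (348,262) and the sleeve at (291,260). The side view agrees. I'll get coarse positions, then take a closer look with the wrist camera.

Run:
```python
from h import *
np.set_printoptions(precision=4,suppress=True)
for nm,uv,z in [('bedL',(256,231),.0),('bedL2',(253,205),.015),('bedR',(344,216),.015),('bedR2',(341,190),.015),('post',(264,212),.09),('dial',(284,210),.061),('matTL',(280,250),.004),('matTR',(361,252),.004),('matBR',(360,277),.004),('matBL',(279,273),.004),('spacer',(348,262),.049),('sleeve',(291,260),.036)]:
    print(nm,atz('top',uv,z))
print(tri(('top',(264,212)),('side',(242,270))),tri(('top',(348,262)),('side',(340,240))))
```

```text
bedL [0.5704 0.1804 0.    ]
bedL2 [0.6425 0.1874 0.015 ]
bedR [ 0.6091 -0.0689  0.015 ]
bedR2 [ 0.6834 -0.0612  0.015 ]
post [0.6105 0.1479 0.09  ]
dial [0.6201 0.0964 0.061 ]
matTL [0.5155 0.1121 0.004 ]
matTR [ 0.5081 -0.116   0.004 ]
matBR [ 0.4378 -0.1122  0.004 ]
matBL [0.4508 0.1148 0.004 ]
spacer [ 0.4772 -0.0773  0.049 ]
sleeve [0.4848 0.0791 0.036 ]
(array([0.61  , 0.1475, 0.0949]), [np.float64(0.3331707150449492), np.float64(0.33317071504492846)]) (array([ 0.4752, -0.0771,  0.0622]), [np.float64(1.233509825888739), np.float64(1.2335098258886794)])
```

The manual's scale: shifts go in shares of 80 cm and turns go in shares of pi rad. Converting my numbers, 53.5 cm / 80 = 0.6688, 53 cm / 80 = 0.6625, -0.12 rad / 3.1416 = -0.0382.

>>> servo_tool(
  moves=[
    [0.025,0.0375,0.0025,0],
    [0.0563,0.075,0.0063,-0.0064],
    [0.0875,0.1188,0.0125,-0.0127],
    [0.1188,0.1625,0.0125,-0.0191],
    [0.15,0.2063,0.0125,-0.0255],
    [0.1813,0.25,0.0125,-0.0318],
    [0.2125,0.2938,0.0125,-0.0382],
    [0.2438,0.3375,0.0125,-0.0382],
    [0.275,0.3813,0.0125,-0.0382],
    [0.3063,0.425,0.0125,-0.0382],
    [0.3375,0.4688,0.0125,-0.0382],
    [0.3688,0.5125,0.0125,-0.0382],
    [0.4,0.5563,0.0125,-0.0382],
    [0.4313,0.6,0.0125,-0.0382],
    [0.4625,0.625,0.0125,-0.0382],
    [0.4875,0.65,0.0125,-0.0382],
    [0.5,0.6625,0.0125,-0.0382],
    [0.5063,0.6688,0.0125,-0.0382],
    [0.5063,0.6688,0.0125,-0.0382],
    [0.5063,0.6688,0.0125,-0.0382],
  ],
)

```text
time: 1.77
ee_pos: [0.5596, 0.0069, 0.2411]
tcp_rot: [180.0, 0.1, 9.5]
wrist_force: [-0.8, 0.6, 0.4]
opening: 0.0855
grasp_force: 0.0
```

```bash
cat >> h.py <<'E'
from scipy.spatial.transform import Rotation as Ro
def wpose(o):
    c=get_calibration('wrist'); T=np.eye(4);T[:3,:3]=Ro.from_euler('xyz',o['tcp_rot'],degrees=True).as_matrix();T[:3,3]=o['ee_pos']
    return T@np.array(c['tool_from_camera'])
def wK():
    c=get_calibration('wrist'); return np.array([[c['fx'],0,c['cx']],[0,c['fy'],c['cy']],[0,0,1.]])
_r=ray
def ray(n,uv):
    if isinstance(n,str): return _r(n,uv)
    d=n[:3,:3]@np.linalg.solve(wK(),[uv[0],uv[1],1.]); return n[:3,3],d/np.linalg.norm(d)
E
python3 - <<'E'
from h import *
np.set_printoptions(precision=4,suppress=True)
o,im=snap('wrist','w1'); T=wpose(o); np.save('T1.npy',T); print(o['time'],o['ee_pos'],o['tcp_rot'],o['wrist_force'])
cv2.imwrite('pics/w1v.png',cv2.cvtColor(cv2.resize(im,None,fx=1.25,fy=1.25,interpolation=cv2.INTER_CUBIC),cv2.COLOR_RGB2BGR))
E
```

```text
1.7667 [0.5596 0.0069 0.2411] [179.9944   0.0528   9.5   ] [-0.7895  0.6312  0.4433]
```

View pics/w1v.png

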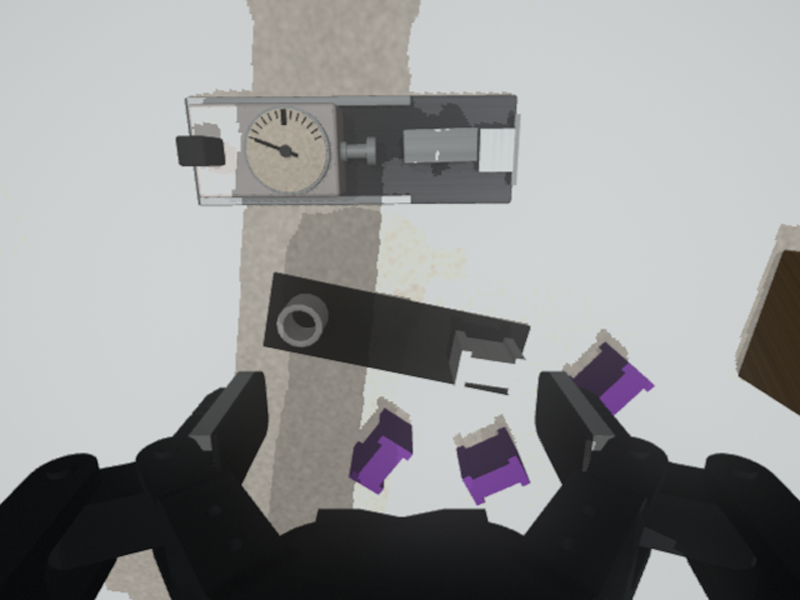

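Run:
```python
import cv2
im=cv2.imread('pics/w1.png')[70:320,145:425]
im=cv2.convertScaleAbs(im,alpha=1.0,beta=0)
cv2.imwrite('pics/w1c.png',cv2.resize(im,None,fx=2.4,fy=2.4,interpolation=cv2.INTER_CUBIC))
```

```text
(no output)
```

View pics/w1c.png

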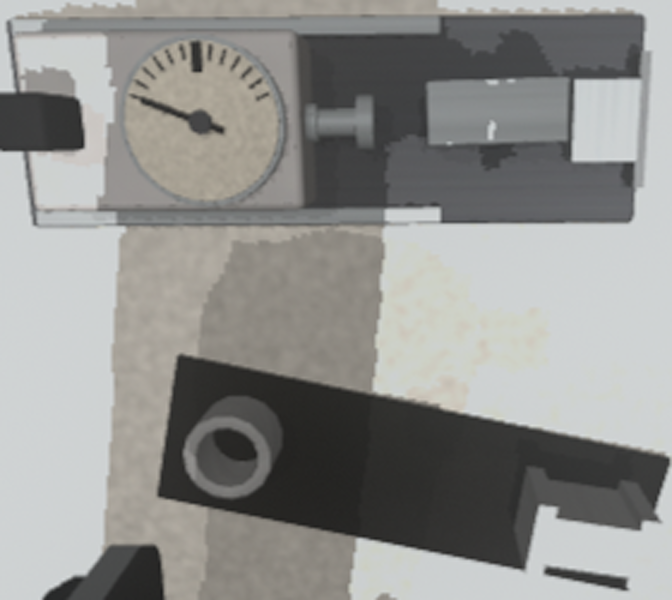

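Scaled: 13.5 cm / 80 = 0.1688, 12.5 cm / 80 = 0.1563.

>>> servo_tool(
  moves=[
    [0.0063,0.0125,-0.0063,0],
    [0.0125,0.0375,-0.0125,0],
    [0.0188,0.0625,-0.025,0],
    [0.025,0.0875,-0.0375,0],
    [0.0313,0.1125,-0.0438,0],
    [0.0375,0.1375,-0.05,0],
    [0.0438,0.1563,-0.05,0],
    [0.0438,0.1688,-0.05,0],
    [0.0438,0.1688,-0.05,0],
    [0.0438,0.1688,-0.05,0],
  ],
)

```text
time: 2.65
ee_pos: [0.5989, 0.1233, 0.2017]
tcp_rot: [-179.2, -0.0, 11.3]
wrist_force: [-0.5, 0.6, -0.2]
opening: 0.0852
grasp_force: 0.0
```

Run:
```python
from h import *
np.set_printoptions(precision=4,suppress=True)
o,im=snap('wrist','w2'); T=wpose(o); np.save('T2.npy',T); print(o['time'],o['ee_pos'],o['tcp_rot'],o['wrist_force'])
cv2.imwrite('pics/w2v.png',cv2.cvtColor(cv2.resize(im,None,fx=1.25,fy=1.25,interpolation=cv2.INTER_CUBIC),cv2.COLOR_RGB2BGR))
```

```text
2.65 [0.5989 0.1233 0.2017] [-179.1992   -0.0101   11.2982] [-0.4642  0.5682 -0.2321]
```

View pics/w2v.png

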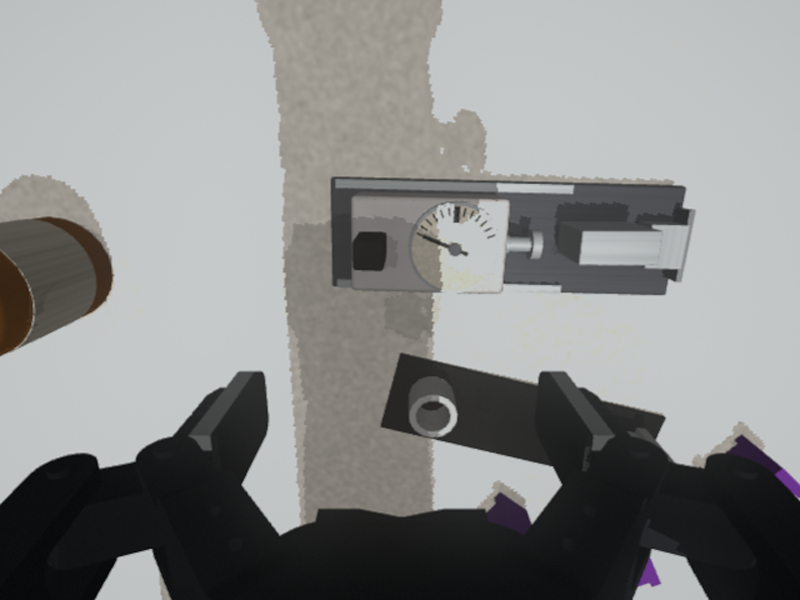

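View 1 crop: dial centre (201,122), master top (430–568, 82–143), anvil top (572–640, 80–160), needle at the thin end. View 2: post top about (370,251), master top (583–660, 230–265), dial (455,249).

Run:
```python
from h import *
np.set_printoptions(precision=4,suppress=True)
T1,T2=np.load('T1.npy'),np.load('T2.npy')
c=lambda u,v:(u/2.4+145-.3,v/2.4+70-.3)
w=lambda u,v:(u/1.25-.1,v/1.25-.1)
print('dial',tri((T1,c(201,122)),(T2,w(455,249))),tri((T1,c(201,122)),(T2,w(455,249)),('top',(284,210))))
print('dial z61',atz(T1,c(201,122),.065),atz(T2,w(455,249),.065))
print('mcent',tri((T1,c(500,112.5)),(T2,w(621,247))))
print('m z60',atz(T1,c(500,112.5),.06),atz(T2,w(621,247),.06))
print('post',atz(T2,w(370,252),.09),tri((T2,w(370,252)),('top',(264,212)),('side',(242,269))))
print('bed1',*[atz(T1,c(*p),.015)[:2] for p in[(8,20),(645,16),(632,220),(37,223)]])
print('bed2',*[atz(T2,w(*p),.015)[:2] for p in[(333,181),(685,188),(666,293),(333,285)]])
print('anvil',*[atz(T1,c(*p),.034)[:2] for p in[(572,80),(572,160),(640,80),(640,161)]])
print('stem',atz(T1,c(375,120),.037),atz(T2,w(543,244),.037))
print('mat1',*[atz(T1,c(*p),.004)[:2] for p in[(180,355),(668,458),(526,570),(160,496)]])
print('mat2',*[atz(T2,w(*p),.004)[:2] for p in[(401,353),(665,415),(382,427)]])
print('sleeve',atz(T1,c(227,458),.036),atz(T2,w(433,413),.036))
```

```text
dial (array([0.6239, 0.0962, 0.0635]), [np.float64(0.035549382783656346), np.float64(0.03554938278381119)]) (array([0.6225, 0.0965, 0.0579]), [np.float64(1.601358978045067), np.float64(1.24855947622952), np.float64(1.8149826649537686)])
dial z61 [0.6239 0.0959 0.065 ] [0.6242 0.0964 0.065 ]
mcent (array([ 0.6447, -0.0066,  0.0583]), [np.float64(0.3518375144983919), np.float64(0.3518375144982971)])
m z60 [ 0.6443 -0.0064  0.06  ] [ 0.6452 -0.0059  0.06  ]
post [0.617  0.1467 0.09  ] (array([0.6133, 0.1461, 0.0934]), [np.float64(4.43600218202912), np.float64(3.5618435424933623), np.float64(2.4421069163713325)])
bed1 [0.6482 0.1856] [ 0.6905 -0.0587] [ 0.6136 -0.0719] [0.5716 0.1713]
bed2 [0.6461 0.1844] [ 0.6898 -0.058 ] [ 0.6147 -0.0723] [0.5711 0.1728]
anvil [ 0.6613 -0.0329] [ 0.6328 -0.0391] [ 0.6655 -0.0581] [ 0.6368 -0.065 ]
stem [0.6348 0.0379 0.037 ] [0.6347 0.0349 0.037 ]
mat1 [0.522  0.1105] [ 0.5104 -0.116 ] [ 0.4434 -0.0627] [0.4527 0.1138]
mat2 [0.5224 0.1112] [ 0.5119 -0.1162] [0.4521 0.1137]
sleeve [0.4898 0.0793 0.036 ] [0.4926 0.0798 0.036 ]
```

Everything agrees: gauge yaw is about 9.9°, anvil foot is at (0.647, −0.037), and post is at about (0.615, 0.147). The stem tip is about 76 mm from the anvil, so the head needs to come about 32 mm. I'll approach the post with the fingers part-closed.

Scaled: -10 cm / 80 = -0.125, -9.5 cm / 80 = -0.1188, 0.007 rad / 3.1416 = 0.0022.

>>> servo_tool(
  moves=[
    [0.0125,0.0038,0,0.0022],
    [0.025,0.0056,0,0.0022],
    [0.025,0.0056,-0.0125,0.0022],
    [0.025,0.0056,-0.0375,0.0022],
    [0.025,0.0056,-0.0625,0.0022],
    [0.025,0.0056,-0.0875,0.0022],
    [0.025,0.0056,-0.1063,0.0022],
    [0.025,0.0056,-0.1188,0.0022],
    [0.025,0.0056,-0.125,0.0022],
    [0.025,0.0056,-0.125,0.0022],
    [0.025,0.0056,-0.125,0.0022],
    [0.025,0.0056,-0.125,0.0022],
    [0.025,0.0056,-0.125,0.0022],
  ],
  claw=0.62,
  force=40,
)

```text
time: 3.78
ee_pos: [0.6193, 0.1284, 0.1024]
tcp_rot: [-179.2, -0.1, 11.8]
wrist_force: [0.1, -0.3, -0.3]
opening: 0.0323
grasp_force: 0.0
```

Run:
```python
from h import *
o,im=snap('wrist','w3'); T=wpose(o); np.save('T3.npy',T); print(o['time'],o['ee_pos'],o['tcp_rot'])
cv2.imwrite('pics/w3v.png',cv2.cvtColor(cv2.resize(im,None,fx=1.25,fy=1.25,interpolation=cv2.INTER_CUBIC),cv2.COLOR_RGB2BGR))
```

```text
3.7833 [0.61927149 0.12835078 0.10244034] [-1.79191707e+02 -8.58123419e-02  1.17561609e+01]
```

View pics/w3v.png

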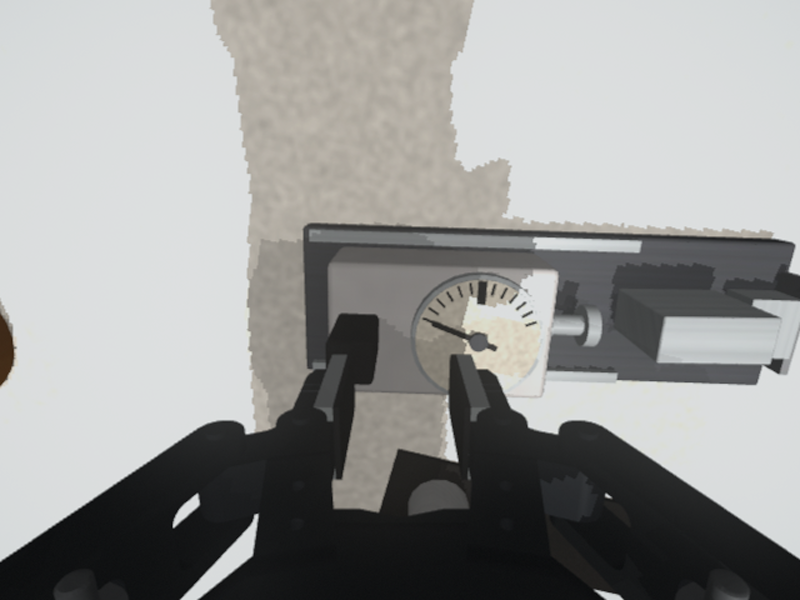

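Run:
```python
from h import *
o=get_obs(); print(o['time'],o['q'],o['qd'],o['joint_efforts'],o['ee_pos'],o['tcp_rot'])
```

```text
3.8333 [ 11.35102411  15.58131272   7.95557767  82.30253668   0.81140599
 179.58905601] [-0.00941587  0.20156629 -0.20915085 -0.04751175  0.00402011 -0.02121547] [-3.92275897e-02 -6.40176558e+01  4.69129622e+01  1.67012226e-03
  4.48957400e-02  3.04177165e-04] [0.61921705 0.1284218  0.10232548] [-1.79189129e+02 -7.75458479e-02  1.17619273e+01]
```

Joint 6 sits at its 180° limit (yaw = 180 + q1 − q6). I'll raise the tool and turn half a turn the positive way for the same grasp.

Scaled: 4 cm / 80 = 0.05, 2 cm / 80 = 0.025, 2.26 rad / 3.1416 = 0.7194.

>>> servo_tool(
  moves=[
    [0,0,0.025,0],
    [0,0,0.05,0.0318],
    [0,0,0.05,0.07],
    [0,0,0.05,0.1082],
    [0,0,0.05,0.1464],
    [0,0,0.05,0.1846],
    [0,0,0.05,0.2228],
    [0,0,0.05,0.261],
    [0,0,0.05,0.2992],
    [0,0,0.05,0.3374],
    [0,0,0.05,0.3756],
    [0,0,0.05,0.4138],
    [0,0,0.05,0.452],
    [0,0,0.05,0.4902],
    [0,0,0.05,0.5284],
    [0,0,0.05,0.5666],
    [0,0,0.05,0.6048],
    [0,0,0.05,0.643],
    [0,0,0.05,0.6812],
    [0,0,0.05,0.7194],
  ],
)

```text
time: 5.5
ee_pos: [0.619, 0.1284, 0.1418]
tcp_rot: [-179.2, 0.0, 141.6]
wrist_force: [0.2, -0.0, 0.7]
opening: 0.0325
grasp_force: 0.0
```

Scaled: 0.86 rad / 3.1416 = 0.2737.

>>> servo_tool(
  moves=[
    [0,0,0,0.0382],
    [0,0,0,0.0764],
    [0,0,0,0.1146],
    [0,0,0,0.1528],
    [0,0,0,0.191],
    [0,0,0,0.2292],
    [0,0,0,0.261],
    [0,0,0,0.2737],
    [0,0,0,0.2737],
    [0,0,0,0.2737],
    [0,0,0,0.2737],
  ],
)

```text
time: 6.42
ee_pos: [0.6189, 0.1283, 0.1415]
tcp_rot: [-179.2, 0.0, -169.6]
wrist_force: [0.4, -0.8, 0.1]
opening: 0.0323
grasp_force: 0.0
```

Scaled: -7.4 cm / 80 = -0.0925, -0.37 cm / 80 = -0.0046, -0.009 rad / 3.1416 = -0.0029.

>>> servo_tool(
  moves=[
    [-0.0013,0.0075,0,-0.0029],
    [-0.0038,0.0188,0,-0.0029],
    [-0.0046,0.0238,0,-0.0029],
    [-0.0046,0.0238,0,-0.0029],
    [-0.0046,0.0238,-0.0125,-0.0029],
    [-0.0046,0.0238,-0.0313,-0.0029],
    [-0.0046,0.0238,-0.05,-0.0029],
    [-0.0046,0.0238,-0.0625,-0.0029],
    [-0.0046,0.0238,-0.075,-0.0029],
    [-0.0046,0.0238,-0.085,-0.0029],
    [-0.0046,0.0238,-0.09,-0.0029],
    [-0.0046,0.0238,-0.0925,-0.0029],
    [-0.0046,0.0238,-0.0925,-0.0029],
    [-0.0046,0.0238,-0.0925,-0.0029],
  ],
)

```text
time: 7.58
ee_pos: [0.6153, 0.1474, 0.0678]
tcp_rot: [-179.2, 0.1, -170.0]
wrist_force: [0.2, 1.2, 1.0]
opening: 0.0322
grasp_force: 0.0
```

>>> servo_tool(
  moves=[
    [0,0,0,0],
    [0,0,0,0],
    [0,0,0,0],
    [0,0,0,0],
    [0,0,0,0],
    [0,0,0,0],
  ],
  claw=1.0,
  force=40,
)

```text
time: 8.08
ee_pos: [0.6154, 0.1475, 0.0682]
tcp_rot: [-179.2, 0.1, -170.0]
wrist_force: [-0.6, 0.1, 5.0]
opening: 0.0169
grasp_force: 40.5
```

Scaled: -2.9 cm / 80 = -0.0363, -2.8 cm / 80 = -0.035.

>>> servo_tool(
  moves=[
    [0.0003,-0.0013,0,0],
    [0.0006,-0.0038,0,0],
    [0.0013,-0.0075,0,0],
    [0.002,-0.0113,0,0],
    [0.0026,-0.015,0,0],
    [0.0033,-0.0188,0,0],
    [0.0039,-0.0219,0,0],
    [0.0041,-0.0238,0,0],
    [0.0044,-0.025,0,0],
    [0.0046,-0.0263,0,0],
    [0.0048,-0.0275,0,0],
    [0.005,-0.0288,0,0],
    [0.0053,-0.03,0,0],
    [0.0055,-0.0313,0,0],
    [0.0056,-0.0325,0,0],
    [0.0059,-0.0338,0,0],
    [0.0061,-0.035,0,0],
    [0.0063,-0.0363,0,0],
    [0.0063,-0.0363,0,0],
    [0.0063,-0.0363,0,0],
  ],
)

```text
time: 9.75
ee_pos: [0.6201, 0.1209, 0.0682]
tcp_rot: [-179.4, 0.1, -169.9]
wrist_force: [-2.5, 10.9, 6.5]
opening: 0.0169
grasp_force: 40.5
```

Run:
```python
from h import *
o,im=snap('wrist','w4'); T=wpose(o); np.save('T4.npy',T); print(o['time'],o['ee_pos'],o['tcp_rot'],o['wrist_force'])
i=np.rot90(im,2)
cv2.imwrite('pics/w4v.png',cv2.cvtColor(cv2.resize(im,None,fx=1.25,fy=1.25,interpolation=cv2.INTER_CUBIC),cv2.COLOR_RGB2BGR))
```

```text
9.75 [0.62006809 0.12088899 0.0681539 ] [-1.79445904e+02  9.85628275e-02 -1.69882531e+02] [-2.54613941 10.93386551  6.47141632]
```

View pics/w4v.png

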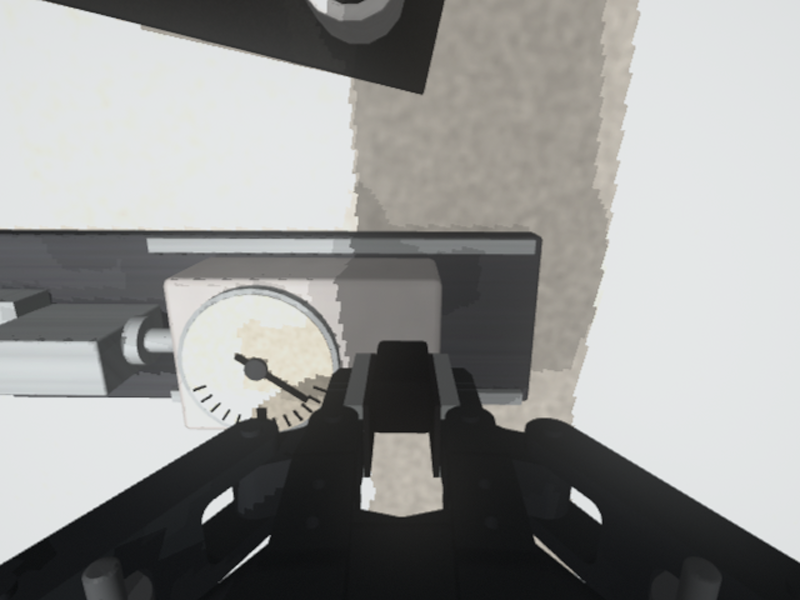

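Seen from the turned camera, the dial centre is at (256,369), the needle tip at (310,402) and the zero mark at (261,415). The stem disc is touching the master, or nearly. I'll measure the needle angle by rectifying the dial plane.

```bash
cat > dial.py <<'E'
from h import *
def needle(im,T,uv,out=None,yaw=np.radians(9.9),rng=(9,20)):
    g=cv2.cvtColor(im,cv2.COLOR_RGB2GRAY).astype(np.float32)
    C=atz(T,uv,.065); ex=np.array([np.cos(yaw),np.sin(yaw),0]);ey=np.array([-np.sin(yaw),np.cos(yaw),0])
    # clockwise from above; phi=1.2 at gauge +x ; phi increases clockwise => direction angle = 1.2-phi ccw from +x
    phi=np.linspace(-.4,2.8,641); r=np.linspace(*rng,30)/1000; K=wK();Ti=np.linalg.inv(T)
    P=C+r[:,None,None]*(np.cos(1.2-phi)[None,:,None]*ex+np.sin(1.2-phi)[None,:,None]*ey)
    c=P@Ti[:3,:3].T+Ti[:3,3]; m=(c/c[...,2:])@K.T
    S=cv2.remap(g,m[...,0].astype(np.float32),m[...,1].astype(np.float32),cv2.INTER_LINEAR)
    if out: cv2.imwrite(out,S[::-1])
    d=S.mean(0); i=np.argsort(d)[:8]; return C,phi,d,sorted(np.round(phi[i],3)),d[i].round(0)
E
python3 - <<'E'
from dial import *
T=np.load('T4.npy'); im=cv2.cvtColor(cv2.imread('pics/w4.png'),cv2.COLOR_BGR2RGB)
C,phi,d,b,v=needle(im,T,(256/1.25-.1,369/1.25-.1)); print(C,b,v); print(d[::20].astype(int))
T=np.load('T3.npy'); im=cv2.cvtColor(cv2.imread('pics/w3.png'),cv2.COLOR_BGR2RGB)
C,phi,d,b,v=needle(im,T,(478/1.25-.1,342/1.25-.1)); print(C,b,v)
C,phi,d,b,v=needle(im,T,(478/1.25-.1,342/1.25-.1),rng=(23,25)); print(d[::10].astype(int))
E
```

```text
[0.62797599 0.07036201 0.065     ] [np.float64(0.205), np.float64(0.21), np.float64(0.215), np.float64(0.22), np.float64(0.225), np.float64(0.25), np.float64(0.255), np.float64(0.26)] [53. 53. 53. 53. 53. 53. 53. 53.]
[222 220 213 198 181 132  52  75 180 191 194 198 197 198 198 145 140 195
 220 229 220 229 220 229 224 229 227 229 227 229 229 229 229]
[0.62418887 0.09672958 0.065     ] [np.float64(-0.015), np.float64(-0.01), np.float64(-0.005), np.float64(-0.0), np.float64(0.005), np.float64(0.01), np.float64(0.015), np.float64(0.02)] [43. 43. 43. 43. 43. 43. 43. 43.]
[132 141 143 143 144 141 143 147 109 103 144 144  98 124 146 146  83 136
 146 145  69 142 150 150  70 149 148 145  74 145 134  49  48  76 180 147
 100 176 172 137 128 177 175 132 175 220 221 146 180 220 220 123 181 220
 217 126 186 219 217 215 210 212 211 214 215]
```

Needle now at 0.22 rad (it read 0.0 at the start, which checks the method), so about 4.9 mm to go.

Scaled: -0.48 cm / 80 = -0.006, -0.4 cm / 80 = -0.005.

>>> servo_tool(
  moves=[
    [0.0003,-0.0013,0,0],
    [0.0004,-0.0025,0,0],
    [0.0006,-0.0038,0,0],
    [0.0009,-0.005,0,0],
    [0.001,-0.006,0,0],
    [0.001,-0.006,0,0],
    [0.001,-0.006,0,0],
    [0.001,-0.006,0,0],
  ],
)

```text
time: 10.47
ee_pos: [0.6208, 0.1165, 0.0682]
tcp_rot: [-179.5, 0.1, -169.9]
wrist_force: [-3.0, 14.5, 5.5]
opening: 0.0169
grasp_force: 40.5
```

```bash
cat >> dial.py <<'E'
def read(f):
    # dial centre = post centre (tool pinch) -52 mm along gauge y
    o,im=snap('wrist',f); T=wpose(o); np.save(f+'T.npy',T)
    C=np.array([0.62797599,0.07036201,.065])+(o['ee_pos']-[0.62006809,0.12088899,0.0681539])*[1,1,0]
    c=np.linalg.inv(T)@[*C,1]; p=wK()@(c[:3]/c[2])
    _,_,d,b,v=needle(im,T,p[:2]); print(o['time'],o['ee_pos'],o['wrist_force'],p[:2],b,v)
E
python3 -c "
from dial import *
read('w5')"
```

```text
10.4667 [0.62084656 0.1165003  0.06817834] [-3.01429708 14.52172723  5.47448584] [204.68737945 295.07818315] [np.float64(1.105), np.float64(1.11), np.float64(1.115), np.float64(1.12), np.float64(1.125), np.float64(1.13), np.float64(1.165), np.float64(1.17)] [53. 53. 54. 54. 54. 54. 54. 54.]
```

Scaled: -0.05 cm / 80 = -0.0006, -0.03 cm / 80 = -0.0004.

>>> servo_tool(
  moves=[
    [0.0001,-0.0004,0,0],
    [0.0001,-0.0006,0,0],
    [0.0001,-0.0006,0,0],
    [0.0001,-0.0006,0,0],
    [0.0001,-0.0006,0,0],
  ],
)

```text
time: 10.93
ee_pos: [0.6209, 0.1161, 0.0682]
tcp_rot: [-179.5, 0.1, -169.9]
wrist_force: [-3.7, 14.1, 5.5]
opening: 0.0173
grasp_force: 40.5
```

```bash
python3 -c "
from dial import *
read('w6')"
```

```text
10.9333 [0.62089901 0.1160939  0.06815264] [-3.72287702 14.09509132  5.53141475] [204.65970902 295.10467105] [np.float64(1.16), np.float64(1.165), np.float64(1.17), np.float64(1.175), np.float64(1.18), np.float64(1.185), np.float64(1.19), np.float64(1.195)] [53. 53. 53. 53. 53. 53. 53. 53.]
```

Scaled: 0.2 cm / 80 = 0.0025, -0.034 cm / 80 = -0.0004.

>>> servo_tool(
  moves=[
    [-0.0001,0.0008,0,0],
    [-0.0003,0.0015,0,0],
    [-0.0004,0.0025,0,0],
    [-0.0004,0.0025,0,0],
    [-0.0004,0.0025,0,0],
  ],
)

```text
time: 11.4
ee_pos: [0.6209, 0.1162, 0.0682]
tcp_rot: [-179.3, 0.1, -169.9]
wrist_force: [-0.6, 4.9, 5.7]
opening: 0.0174
grasp_force: 40.7
```

>>> servo_tool(
  moves=[
    [0,0,0,0],
    [0,0,0,0],
    [0,0,0,0],
    [0,0,0,0],
    [0,0,0,0],
    [0,0,0,0],
  ],
  claw=0.62,
)

```text
time: 11.9
ee_pos: [0.6206, 0.1148, 0.0672]
tcp_rot: [-179.2, 0.0, -170.0]
wrist_force: [-0.1, -0.0, 0.2]
opening: 0.033
grasp_force: 0.0
```

```bash
python3 -c "
from dial import *
o,im=snap('wrist','w7'); T=wpose(o); np.save('w7T.npy',T)
C=np.array([0.62797599,0.07036201,.065])+(np.array([0.6209,0.1161,0])-[0.62006809,0.12088899,0])
c=np.linalg.inv(T)@[*C,1]; p=wK()@(c[:3]/c[2])
_,_,d,b,v=needle(im,T,p[:2]); print(o['ee_pos'],p,b,v)
cv2.imwrite('pics/w7v.png',cv2.cvtColor(cv2.resize(im[240:400,60:300],None,fx=2.5,fy=2.5,interpolation=cv2.INTER_CUBIC),cv2.COLOR_RGB2BGR))
"
```

```text
[0.62056795 0.11484113 0.06715581] [206.99694988 297.24032835   1.        ] [np.float64(1.16), np.float64(1.165), np.float64(1.17), np.float64(1.175), np.float64(1.18), np.float64(1.185), np.float64(1.19), np.float64(1.195)] [48. 48. 48. 49. 49. 49. 49. 49.]
```

Needle reads 1.18 after release, which is a good zero. Next I'll raise the tool and turn 90° to grasp the master across its 22 mm width. It should now be centred at (0.643, −0.012).

Scaled: -12.7 cm / 80 = -0.1588, 2.22 cm / 80 = 0.0278, -0.12 rad / 3.1416 = -0.0382.

>>> servo_tool(
  moves=[
    [0,0,0.0188,0],
    [0,0,0.05,0],
    [0,0,0.0813,0],
    [0.0013,-0.0075,0.0875,-0.0382],
    [0.0038,-0.0213,0.0875,-0.0764],
    [0.0063,-0.0363,0.0875,-0.1146],
    [0.0088,-0.05,0.0875,-0.1528],
    [0.0113,-0.065,0.0875,-0.191],
    [0.0138,-0.0788,0.0875,-0.2292],
    [0.0163,-0.0938,0.0875,-0.2674],
    [0.0188,-0.1075,0.0875,-0.3056],
    [0.0213,-0.1225,0.0875,-0.3438],
    [0.0238,-0.1363,0.0875,-0.382],
    [0.0263,-0.15,0.0875,-0.4202],
    [0.0275,-0.1588,0.0875,-0.4584],
    [0.0278,-0.1588,0.0875,-0.4902],
    [0.0278,-0.1588,0.0875,-0.5004],
    [0.0278,-0.1588,0.0875,-0.5004],
    [0.0278,-0.1588,0.0875,-0.5004],
  ],
  claw=0.47,
)

```text
time: 13.53
ee_pos: [0.6428, -0.0121, 0.1372]
tcp_rot: [-179.2, 0.0, 100.0]
wrist_force: [-0.6, -0.5, 0.3]
opening: 0.0453
grasp_force: 0.0
```

Run:
```python
from h import *
o,im=snap('wrist','w8'); T=wpose(o); np.save('w8T.npy',T); print(o['time'],o['ee_pos'],o['tcp_rot'],o['opening'],o['q'])
cv2.imwrite('pics/w8v.png',cv2.cvtColor(cv2.resize(im,None,fx=1.25,fy=1.25,interpolation=cv2.INTER_CUBIC),cv2.COLOR_RGB2BGR))
```

```text
13.5333 [ 0.64277676 -0.01206691  0.13724529] [-1.79183555e+02  1.47516053e-02  1.00019884e+02] 0.045312594440247114 [-0.99989327 17.86278247 14.61542852 87.55121982 -0.17053481 78.98151664]
```

View pics/w8v.png

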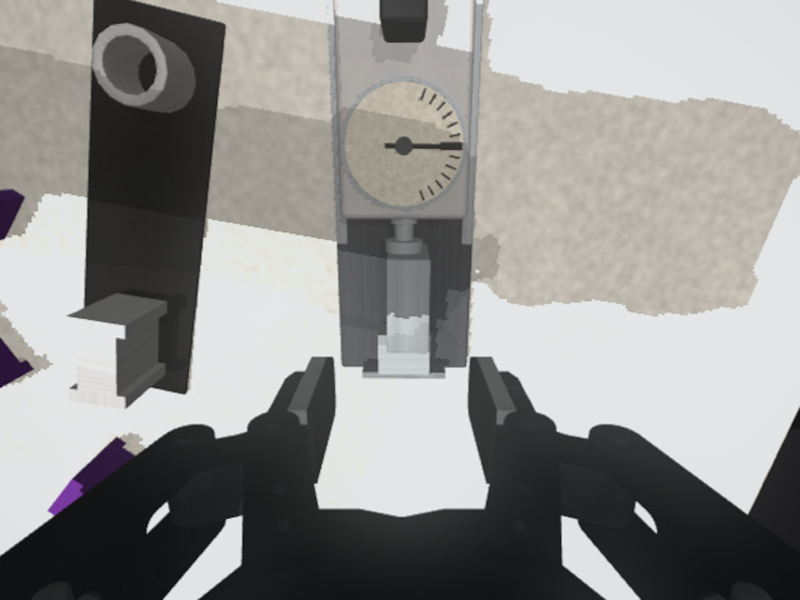

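The needle lies on the thick mark (centre (403,146) to (455,146)), and the master top (388–430 × 258–352) is flush with the anvil and square to the tool.

Run:
```python
from h import *
np.set_printoptions(precision=4,suppress=True)
T=np.load('w8T.npy'); w=lambda u,v:(u/1.25-.1,v/1.25-.1)
for p in [(388,258),(430,258),(430,352),(388,352),(409,305)]: print(atz(T,w(*p),.06))
print('dial',atz(T,w(403,146),.065)); print('mat',[atz(T,w(*p),.004) for p in[(225,24),(188,393),(95,0)]])
print('sl',atz(T,w(130,64),.036))
```

```text
[0.631  0.0121 0.06  ]
[0.6514 0.0158 0.06  ]
[ 0.6609 -0.0333  0.06  ]
[ 0.6393 -0.0372  0.06  ]
[ 0.6455 -0.0099  0.06  ]
dial [0.6292 0.0649 0.065 ]
mat [array([0.5226, 0.1115, 0.004 ]), array([ 0.5123, -0.116 ,  0.004 ]), array([0.453, 0.111, 0.004])]
sl [0.4904 0.08   0.036 ]
```

Scaled: -10.8 cm / 80 = -0.135, -10.5 cm / 80 = -0.1313.

>>> servo_tool(
  moves=[
    [0,0,-0.0188,0],
    [0,0,-0.0375,0],
    [0,0,-0.0625,0],
    [0,0,-0.0813,0],
    [0,0,-0.1,0],
    [0,0,-0.115,0],
    [0,0,-0.125,0],
    [0,0,-0.1313,0],
    [0,0,-0.135,0],
    [0,0,-0.135,0],
    [0,0,-0.135,0],
  ],
)

```text
time: 14.5
ee_pos: [0.6431, -0.012, 0.0299]
tcp_rot: [-179.2, 0.0, 99.9]
wrist_force: [0.0, -0.7, -0.3]
opening: 0.0452
grasp_force: 0.0
```

>>> servo_tool(
  moves=[
    [0,0,0,0],
    [0,0,0,0],
    [0,0,0,0],
    [0,0,0,0],
    [0,0,0,0],
    [0,0,0,0],
    [0,0,0,0],
  ],
  claw=1.0,
  force=50,
)

```text
time: 15.08
ee_pos: [0.6438, -0.0119, 0.0304]
tcp_rot: [-179.3, 0.0, 99.9]
wrist_force: [3.8, 0.1, 6.4]
opening: 0.0214
grasp_force: 50.4
```

Gripped at 21 mm. Lifting straight up, then over to the mat centre at about (0.482, −0.001), mat yaw about −2.8°.

Scaled: 7 cm / 80 = 0.0875, 6 cm / 80 = 0.075.

>>> servo_tool(
  moves=[
    [0,0,0.0038,0],
    [0,0,0.01,0],
    [0,0,0.0175,0],
    [0,0,0.025,0],
    [0,0,0.0325,0],
    [0,0,0.04,0],
    [0,0,0.05,0],
    [0,0,0.0625,0],
    [0,0,0.075,0],
    [0,0,0.0875,0],
    [0,0,0.0875,0],
    [0,0,0.0875,0],
  ],
)

```text
time: 16.08
ee_pos: [0.6433, -0.0118, 0.1005]
tcp_rot: [-179.3, 0.0, 100.0]
wrist_force: [0.4, -0.3, -3.2]
opening: 0.0213
grasp_force: 50.0
```

Scaled: -16.1 cm / 80 = -0.2013, -15.5 cm / 80 = -0.1938, -0.22 rad / 3.1416 = -0.07.

>>> servo_tool(
  moves=[
    [-0.0063,0,0,0],
    [-0.0188,0.0013,0,-0.0064],
    [-0.0375,0.0025,0,-0.0159],
    [-0.0625,0.005,0,-0.0255],
    [-0.0875,0.0063,0,-0.035],
    [-0.1125,0.0088,0,-0.0446],
    [-0.1375,0.01,0,-0.0541],
    [-0.1625,0.0113,0,-0.0637],
    [-0.1813,0.0125,0,-0.07],
    [-0.1938,0.0138,0,-0.07],
    [-0.2013,0.0138,0,-0.07],
    [-0.2013,0.0138,0,-0.07],
    [-0.2013,0.0138,-0.0188,-0.07],
    [-0.2013,0.0138,-0.0375,-0.07],
    [-0.2013,0.0138,-0.0563,-0.07],
    [-0.2013,0.0138,-0.075,-0.07],
    [-0.2013,0.0138,-0.085,-0.07],
    [-0.2013,0.0138,-0.09,-0.07],
    [-0.2013,0.0138,-0.0925,-0.07],
    [-0.2013,0.0138,-0.0925,-0.07],
  ],
)

```text
time: 17.75
ee_pos: [0.4821, -0.001, 0.0254]
tcp_rot: [-179.2, 0.0, 87.3]
wrist_force: [1.3, -0.3, -2.8]
opening: 0.0212
grasp_force: 49.9
```

Run:
```python
from h import *
o,im=snap('side','s2'); print(o['time'],o['ee_pos'],o['tcp_rot'],o['wrist_force'])
c=im[200:320,200:400]; cv2.imwrite('pics/s2v.png',cv2.cvtColor(cv2.resize(c,None,fx=4,fy=4,interpolation=cv2.INTER_CUBIC),cv2.COLOR_RGB2BGR))
snap('top','t2');
```

```text
17.75 [ 0.48211136 -0.00101973  0.02540471] [-1.79195483e+02  1.15522690e-02  8.73376207e+01] [ 1.29132048 -0.28637042 -2.76050963]
```

Scaled: -0.63 cm / 80 = -0.0079, -0.55 cm / 80 = -0.0069.

>>> servo_tool(
  moves=[
    [0,0,-0.0025,0],
    [0,0,-0.005,0],
    [0,0,-0.0063,0],
    [0,0,-0.0069,0],
    [0,0,-0.0075,0],
    [0,0,-0.0079,0],
    [0,0,-0.0079,0],
    [0,0,-0.0079,0],
  ],
)

```text
time: 18.52
ee_pos: [0.4818, -0.001, 0.0194]
tcp_rot: [-179.2, 0.0, 87.3]
wrist_force: [-4.1, 0.1, 4.8]
opening: 0.0212
grasp_force: 50.8
```

>>> servo_tool(
  moves=[
    [0,0,0,0],
    [0,0,0,0],
    [0,0,0,0],
    [0,0,0,0],
    [0,0,0,0],
    [0,0,0,0],
  ],
  claw=0.47,
)

```text
time: 19.02
ee_pos: [0.4819, -0.001, 0.019]
tcp_rot: [-179.2, 0.0, 87.3]
wrist_force: [1.0, 0.1, -0.1]
opening: 0.0453
grasp_force: 0.0
```

Scaled: 17 cm / 80 = 0.2125, 16 cm / 80 = 0.2.

>>> servo_tool(
  moves=[
    [0,0,0.0125,0],
    [0,0,0.0375,0],
    [0,0,0.075,0],
    [0,0,0.1125,0],
    [0,-0.0125,0.15,0],
    [0,-0.025,0.175,0],
    [0,-0.0375,0.2,0],
    [0,-0.0438,0.2125,0],
    [0,-0.0438,0.2125,0],
    [0,-0.0438,0.2125,0],
    [0,-0.0438,0.2125,0],
  ],
)

```text
time: 19.93
ee_pos: [0.4814, -0.0357, 0.1877]
tcp_rot: [-179.1, -0.0, 87.3]
wrist_force: [-0.3, -0.1, -0.4]
opening: 0.0455
grasp_force: 0.0
```

Run:
```python
from h import *
o,im=snap('wrist','w9'); T=wpose(o); np.save('w9T.npy',T); print(o['time'],o['ee_pos'],o['tcp_rot'],o['opening'])
cv2.imwrite('pics/w9v.png',cv2.cvtColor(cv2.resize(im[:430],None,fx=1.25,fy=1.25,interpolation=cv2.INTER_CUBIC),cv2.COLOR_RGB2BGR))
```

```text
19.9333 [ 0.48137606 -0.03565262  0.18772007] [-1.79091427e+02 -9.11447256e-05  8.73357911e+01] 0.04545532245572783
```

View pics/w9v.png

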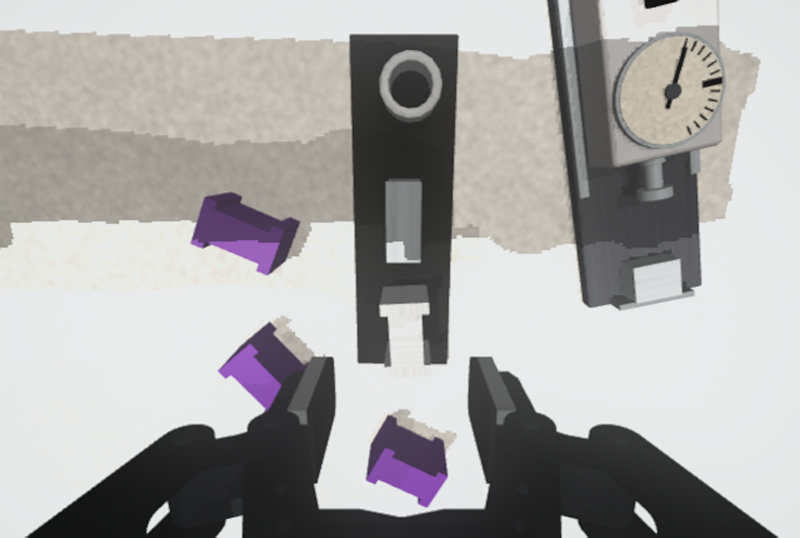

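The master stands upright at (403,221) on the mat. The spacer's far flange top is at (379–429, 302–318) and its near end is at about row 375. The empty gauge's stem has sprung out (needle back at 0).

Run:
```python
from h import *
np.set_printoptions(precision=4,suppress=True)
T=np.load('w9T.npy'); w=lambda u,v:(u/1.25-.1,v/1.25-.1)
T1=np.load('T1.npy');c=lambda u,v:(u/2.4+145-.3,v/2.4+70-.3)
for n,p,z in [('farL',(379,304),.049),('farR',(429,301.5),.049),('nearR',(431,375),.049),('nearL',(385,376),.049),('webL',(388,340),.049),('webR',(423,340),.049),('bL',(384,304),.049),
 ('mat',(350,35),.004),('mat',(458,35),.004),('mat',(447,362),.004),('mat',(358,362),.004),('mast',(385,181),.049),('mast',(421,262),.049),('stem',(654,197),.037),('dial',(673,91),.065),('anv',(634,265),.034),('anv',(680,256),.034)]:
    print(n,atz(T,w(*p),z))
im=cv2.imread('pics/w9.png'); g=cv2.cvtColor(im,cv2.COLOR_BGR2GRAY)
for r in range(232,304,3): print(r,g[r,298:352:2])
# height check with view 1: far right/left flange corners
print('tri farL', tri((T,w(379,304)),(T1,c(540,508))))
```

```text
farL [ 0.4642 -0.0522  0.049 ]
farR [ 0.4966 -0.0518  0.049 ]
nearR [ 0.4964 -0.104   0.049 ]
nearL [ 0.4651 -0.1036  0.049 ]
webL [ 0.4686 -0.0774  0.049 ]
webR [ 0.4918 -0.0784  0.049 ]
bL [ 0.4674 -0.0523  0.049 ]
mat [0.4528 0.1149 0.004 ]
mat [0.5217 0.1114 0.004 ]
mat [ 0.5106 -0.1158  0.004 ]
mat [ 0.4411 -0.1131  0.004 ]
mast [0.4724 0.025  0.049 ]
mast [ 0.4923 -0.0256  0.049 ]
stem [0.6395 0.0071 0.037 ]
dial [0.629 0.065 0.065]
anv [ 0.6328 -0.0369  0.034 ]
anv [ 0.662  -0.0321  0.034 ]
232 [ 62  64  63  62  90 100 100  99  99  99  99  98  98  99  99  99 100  99
 100 100 101 100  65  57  58  58  62]
235 [ 64  64  63  65 101 101 100 100  99 100  99  99  99  99  99  99 100  99
 100 101 101 100  73  59  58  59  63]
238 [ 65  63  63  77 101 101 100 100 100 101  99  99  99 100 100 100 101 100
 100 101 101 101  85  61  60  61  65]
241 [ 65  64  63  89 102 102 101 100 100 101  99  99 100 101 102 101 102 101
 101 101 102 102  90  62  62  62  65]
244 [ 67  66  65 199 219 220 219 221 223 225 226 223 224 227 229 224 227 226
 225 226 224 226 204  62  62  62  67]
247 [ 68  66  65 202 2
[... 1573 characters left out ...]
7  71  70  71]
289 [ 69  70  70  70  70  97 103 149 231 230 230 230 229 229 229 229 228 228
 228 228 201 102 103  92  70  71  70]
292 [234 234 234 233 226 102 104 142 233 232 232 232 231 230 231 231 230 230
 230 229 227 207 210 218 226 226 226]
295 [234 234 234 234 233 232 232 230 230 229 231 230 226 224 227 231 227 228
 230 227 229 226 230 228 234 234 234]
298 [233 234 234 233 234 231 232 229 230 228 230 230 227 225 227 230 227 228
 230 227 228 226 229 227 234 234 234]
301 [234 234 234 234 234 231 231 231 231 229 231 231 230 229 231 232 232 232
 233 232 233 232 233 233 234 234 234]
tri farL (array([ 0.4583, -0.0751, -0.0361]), [np.float64(3.7561207580529934), np.float64(3.756120758053041)])
```

Run:
```python
from h import *
np.set_printoptions(precision=4,suppress=True)
T=np.load('w9T.npy')
L=[]
im=cv2.imread('pics/w9.png'); g=cv2.cvtColor(im,cv2.COLOR_BGR2GRAY).astype(float)
for r in range(255,290):
    row=g[r]; th=165
    l=next(c for c in range(324,300,-1) if row[c-1]<th); l=l-(row[l]-th)/(row[l]-row[l-1])
    q=next(c for c in range(324,350) if row[c+1]<th); q=q+(row[q]-th)/(row[q]-row[q+1])
    L.append([*atz(T,(l,r),.049)[:2],*atz(T,(q,r),.049)[:2]])
L=np.array(L); 
for k in(0,2): p=np.polyfit(L[:,k+1],L[:,k],1); print('yaw',np.degrees(-np.arctan(p[0])),'x at y=-.078',np.polyval(p,-.078))
for col in range(304,344,4):
    v=g[235:260,col]; i=np.argmax(v>165); print(col,235+i-(v[i]-165)/(v[i]-v[i-1]),end='; ')
```

```text
yaw -0.07536345145383104 x at y=-.078 0.46927749367837984
yaw 0.8397317182117148 x at y=-.078 0.4914226322499498
304 243.56410256410257; 308 243.17910447761193; 312 242.96969696969697; 316 242.79012345679013; 320 242.63725490196077; 324 242.47674418604652; 328 242.265625; 332 242.23076923076923; 336 241.83116883116884; 340 241.61165048543688;
```

Spacer: web 22.1 mm wide at (0.4804, −0.078), yaw about 0.2°. The sizes match the text. Going down to grasp the web.

Scaled: -17.6 cm / 80 = -0.22, -4.23 cm / 80 = -0.0529, 0.05 rad / 3.1416 = 0.0159.

>>> servo_tool(
  moves=[
    [0,-0.0125,-0.0125,0.0064],
    [-0.0006,-0.0313,-0.0375,0.0159],
    [-0.0013,-0.0475,-0.075,0.0159],
    [-0.0013,-0.0529,-0.1125,0.0159],
    [-0.0013,-0.0529,-0.1438,0.0159],
    [-0.0013,-0.0529,-0.1688,0.0159],
    [-0.0013,-0.0529,-0.1875,0.0159],
    [-0.0013,-0.0529,-0.2038,0.0159],
    [-0.0013,-0.0529,-0.215,0.0159],
    [-0.0013,-0.0529,-0.22,0.0159],
    [-0.0013,-0.0529,-0.22,0.0159],
    [-0.0013,-0.0529,-0.22,0.0159],
  ],
)

```text
time: 20.98
ee_pos: [0.4808, -0.0782, 0.0132]
tcp_rot: [-179.2, 0.0, 90.2]
wrist_force: [-0.1, -0.5, 0.4]
opening: 0.0455
grasp_force: 0.0
```

>>> servo_tool(
  moves=[
    [0,0,0,0],
    [0,0,0,0],
    [0,0,0,0],
    [0,0,0,0],
    [0,0,0,0],
    [0,0,0,0],
    [0,0,0,0],
  ],
  claw=1.0,
  force=60,
)

```text
time: 21.57
ee_pos: [0.4814, -0.0784, 0.0139]
tcp_rot: [-179.3, 0.0, 90.2]
wrist_force: [-0.4, 0.6, 5.2]
opening: 0.0211
grasp_force: 59.3
```

Scaled: 16.3 cm / 80 = 0.2038, 5.55 cm / 80 = 0.0694, 0.169 rad / 3.1416 = 0.0538.

>>> servo_tool(
  moves=[
    [0,0,0.0063,0],
    [0,0,0.0188,0],
    [0,0,0.0438,0],
    [0,0,0.075,0],
    [0,0,0.1,0],
    [0.0125,0.0038,0.1,0.0064],
    [0.0375,0.0125,0.1,0.0159],
    [0.0625,0.0213,0.1,0.0255],
    [0.0875,0.03,0.1,0.035],
    [0.1125,0.0375,0.1,0.0446],
    [0.1375,0.0463,0.1,0.0538],
    [0.1625,0.055,0.1,0.0538],
    [0.1813,0.0625,0.1,0.0538],
    [0.1963,0.0675,0.1,0.0538],
    [0.2038,0.0694,0.1,0.0538],
    [0.2038,0.0694,0.1,0.0538],
    [0.2038,0.0694,0.1,0.0538],
  ],
)

```text
time: 22.98
ee_pos: [0.6434, -0.0228, 0.0923]
tcp_rot: [-179.1, 0.0, 99.9]
wrist_force: [0.1, 0.4, -1.3]
opening: 0.0209
grasp_force: 59.0
```

Run:
```python
from h import *
np.set_printoptions(precision=4,suppress=True)
o,im=snap('wrist','w10'); T=wpose(o); np.save('w10T.npy',T); print(o['time'],o['ee_pos'],o['tcp_rot'],o['wrist_force'],o['opening'])
u=np.array([-.172,.985]); e=np.array([.985,.172]); d=o['ee_pos'][:2]-[.647,-.0366]; print('along',d@u,'across',d@e)
```

```text
22.9833 [ 0.6434 -0.0228  0.0923] [-179.1134    0.0037   99.904 ] [ 0.1166  0.4057 -1.3162] 0.020916460605855263
along 0.014189949140886437 across -0.0011378435712199296
```

Scaled: -4.4 cm / 80 = -0.055, -1.5 cm / 80 = -0.0188.

>>> servo_tool(
  moves=[
    [0.0013,0,-0.0063,0],
    [0.0014,0.0003,-0.0188,0],
    [0.0014,0.0003,-0.0313,0],
    [0.0014,0.0003,-0.0425,0],
    [0.0014,0.0003,-0.05,0],
    [0.0014,0.0003,-0.0538,0],
    [0.0014,0.0003,-0.055,0],
    [0.0014,0.0003,-0.055,0],
    [0.0014,0.0003,-0.055,0],
  ],
)

```text
time: 23.78
ee_pos: [0.6451, -0.0226, 0.0494]
tcp_rot: [-179.2, 0.0, 99.9]
wrist_force: [-0.2, -0.2, -1.0]
opening: 0.0213
grasp_force: 59.0
```

Scaled: 1.25 cm / 80 = 0.0156, 1.2 cm / 80 = 0.015.

>>> servo_tool(
  moves=[
    [-0.0003,0.0013,0,0],
    [-0.0005,0.0025,0,0],
    [-0.0006,0.0038,0,0],
    [-0.0009,0.005,0,0],
    [-0.0011,0.0063,0,0],
    [-0.0013,0.0075,0,0],
    [-0.0015,0.0088,0,0],
    [-0.0018,0.01,0,0],
    [-0.002,0.0113,0,0],
    [-0.0021,0.0125,0,0],
    [-0.0024,0.0138,0,0],
    [-0.0025,0.015,0,0],
    [-0.0026,0.0156,0,0],
    [-0.0026,0.0156,0,0],
    [-0.0026,0.0156,0,0],
  ],
)

```text
time: 25.03
ee_pos: [0.6429, -0.0106, 0.0493]
tcp_rot: [-179.2, 0.1, 99.9]
wrist_force: [0.6, -6.5, 0.8]
opening: 0.0211
grasp_force: 59.3
```

```bash
cat > nd.py <<'E'
from dial import *
import sys
def rd(f):
    np.set_printoptions(precision=4,suppress=True)
    o,im=snap('wrist',f); T=wpose(o); np.save(f+'T.npy',T)
    u=np.array([-.172,.985]); e=np.array([.985,.172]); d=o['ee_pos'][:2]-[.647,-.0366]
    print(o['time'],o['ee_pos'],o['tcp_rot'],o['wrist_force'],'along',d@u,'across',d@e)
    C=[.6291,.065,.065]; c=np.linalg.inv(T)@[*C,1]; p=wK()@(c[:3]/c[2]); print('dial px',p[:2])
    for r in((6,16),(9,20)):
        _,ph,D,b,v=needle(im,T,p[:2],rng=r,out='pics/%s_pol.png'%f); print(b,v)
rd(sys.argv[1])
E
python3 nd.py w11
```

```text
25.0333 [ 0.6429 -0.0106  0.0493] [-179.2067    0.0716   99.8619] [ 0.5953 -6.5192  0.7866] along 0.02634763907853291 across 0.000473196431364953
dial px [317.045  112.8877]
[np.float64(1.565), np.float64(1.57), np.float64(1.595), np.float64(1.6), np.float64(1.605), np.float64(1.61), np.float64(1.615), np.float64(1.62)] [49. 49. 49. 49. 49. 49. 49. 49.]
[np.float64(1.56), np.float64(1.565), np.float64(1.59), np.float64(1.595), np.float64(1.6), np.float64(1.605), np.float64(1.61), np.float64(1.615)] [48. 48. 48. 48. 48. 49. 49. 49.][ WARN:0@2.926] global loadsave.cpp:1063 imwrite_ Unsupported depth image for selected encoder is fallbacked to CV_8U.
```

Needle 1.60, so the near end is about level with the anvil face. Pushing another 1.8 mm or so, then going down.

Scaled: 0.19 cm / 80 = 0.0024, -0.03 cm / 80 = -0.0004.

>>> servo_tool(
  moves=[
    [-0.0003,0.001,0,0],
    [-0.0004,0.0019,0,0],
    [-0.0004,0.0024,0,0],
    [-0.0004,0.0024,0,0],
    [-0.0004,0.0024,0,0],
  ],
)

```text
time: 25.5
ee_pos: [0.6426, -0.0088, 0.0492]
tcp_rot: [-179.2, 0.1, 99.9]
wrist_force: [-0.2, -6.0, 1.5]
opening: 0.0218
grasp_force: 59.3
```

```bash
python3 nd.py w12 2>/dev/null
```

```text
25.5 [ 0.6426 -0.0088  0.0492] [-179.2022    0.0873   99.8555] [-0.1972 -5.9538  1.5403] along 0.0281174495172929 across 0.00047672835592713964
dial px [317.0233 118.5219]
[np.float64(1.895), np.float64(1.915), np.float64(1.92), np.float64(1.925), np.float64(1.93), np.float64(1.945), np.float64(1.95), np.float64(1.955)] [47. 47. 47. 47. 47. 47. 47. 47.]
[np.float64(1.915), np.float64(1.92), np.float64(1.925), np.float64(1.93), np.float64(1.935), np.float64(1.94), np.float64(1.945), np.float64(1.95)] [46. 46. 46. 47. 47. 47. 47. 47.]
```

Scaled: -2.2 cm / 80 = -0.0275, -2.1 cm / 80 = -0.0263.

>>> servo_tool(
  moves=[
    [0,0,-0.0019,0],
    [0,0,-0.005,0],
    [0,0,-0.0081,0],
    [0,0,-0.0113,0],
    [0,0,-0.0144,0],
    [0,0,-0.0175,0],
    [0,0,-0.02,0],
    [0,0,-0.0225,0],
    [0,0,-0.025,0],
    [0,0,-0.0263,0],
    [0,0,-0.0275,0],
    [0,0,-0.0275,0],
    [0,0,-0.0275,0],
  ],
)

```text
time: 26.63
ee_pos: [0.643, -0.0088, 0.0274]
tcp_rot: [-179.2, 0.1, 99.9]
wrist_force: [2.3, -7.3, 0.6]
opening: 0.0215
grasp_force: 59.6
```

```bash
python3 nd.py w13 2>/dev/null
```

```text
26.6333 [ 0.643  -0.0088  0.0274] [-179.2465    0.0825   99.8542] [ 2.2692 -7.3091  0.5678] along 0.028110462561734273 across 0.0007998785091105686
dial px [313.9558 116.589 ]
[np.float64(1.915), np.float64(1.92), np.float64(1.925), np.float64(1.93), np.float64(1.935), np.float64(1.96), np.float64(1.965), np.float64(1.97)] [49. 49. 49. 49. 49. 49. 49. 49.]
[np.float64(1.925), np.float64(1.93), np.float64(1.935), np.float64(1.95), np.float64(1.955), np.float64(1.96), np.float64(1.965), np.float64(1.97)] [48. 48. 48. 48. 48. 48. 48. 48.]
```

>>> servo_tool(
  moves=[
    [0,0,-0.0013,0],
    [0,0,-0.0023,0],
    [0,0,-0.0029,0],
    [0,0,-0.0033,0],
    [0,0,-0.0035,0],
    [0,0,-0.0035,0],
    [0,0,-0.0035,0],
  ],
)

```text
time: 27.27
ee_pos: [0.643, -0.0088, 0.025]
tcp_rot: [-179.3, 0.1, 99.9]
wrist_force: [-0.7, -6.3, 3.4]
opening: 0.0215
grasp_force: 59.7
```

Scaled: -0.18 cm / 80 = -0.0023, -0.14 cm / 80 = -0.0018.

>>> servo_tool(
  moves=[
    [0.0001,-0.0006,0,0],
    [0.0003,-0.0013,0,0],
    [0.0003,-0.0018,0,0],
    [0.0004,-0.0023,0,0],
    [0.0004,-0.0023,0,0],
    [0.0004,-0.0023,0,0],
  ],
)

```text
time: 27.77
ee_pos: [0.6433, -0.0103, 0.025]
tcp_rot: [-179.3, 0.1, 99.9]
wrist_force: [0.8, -4.9, 3.4]
opening: 0.0215
grasp_force: 59.7
```

```bash
python3 nd.py w14 2>/dev/null
```

```text
27.7667 [ 0.6433 -0.0103  0.025 ] [-179.2631    0.0533   99.8647] [ 0.783  -4.8736  3.3844] along 0.026541506833846363 across 0.0008508160481199021
dial px [313.5321 110.0686]
[np.float64(1.65), np.float64(1.655), np.float64(1.66), np.float64(1.665), np.float64(1.67), np.float64(1.675), np.float64(1.68), np.float64(1.685)] [50. 50. 50. 50. 50. 50. 50. 50.]
[np.float64(1.64), np.float64(1.645), np.float64(1.65), np.float64(1.655), np.float64(1.66), np.float64(1.665), np.float64(1.67), np.float64(1.675)] [49. 49. 49. 49. 49. 49. 49. 50.]
```

Scaled: -0.08 cm / 80 = -0.001, -0.06 cm / 80 = -0.0008.

>>> servo_tool(
  moves=[
    [0.0001,-0.0004,0,0],
    [0.0001,-0.0008,0,0],
    [0.0001,-0.001,0,0],
    [0.0001,-0.001,0,0],
    [0.0001,-0.001,0,0],
  ],
)

```text
time: 28.23
ee_pos: [0.6433, -0.0104, 0.025]
tcp_rot: [-179.3, -0.0, 99.9]
wrist_force: [0.3, -1.8, 5.9]
opening: 0.0211
grasp_force: 59.9
```

>>> servo_tool(
  moves=[
    [0,0,0,0],
    [0,0,0,0],
    [0,0,0,0],
    [0,0,0,0],
    [0,0,0,0],
    [0,0,0,0],
  ],
  claw=0.47,
)

```text
time: 28.73
ee_pos: [0.6428, -0.0107, 0.024]
tcp_rot: [-179.2, 0.0, 99.9]
wrist_force: [-0.0, -0.3, 0.2]
opening: 0.0453
grasp_force: 0.0
```

```bash
python3 nd.py w15 2>/dev/null
```

```text
28.7333 [ 0.6428 -0.0107  0.024 ] [-179.1719    0.0008   99.8866] [-0.0269 -0.2793  0.2047] along 0.02625892767924198 across 0.0003068442583329475
dial px [315.3333 108.6234]
[np.float64(1.6), np.float64(1.605), np.float64(1.61), np.float64(1.615), np.float64(1.62), np.float64(1.635), np.float64(1.64), np.float64(1.645)] [52. 52. 52. 52. 52. 52. 52. 52.]
[np.float64(1.605), np.float64(1.61), np.float64(1.615), np.float64(1.62), np.float64(1.625), np.float64(1.63), np.float64(1.635), np.float64(1.64)] [52. 52. 52. 52. 52. 52. 52. 52.]
```

Scaled: 12 cm / 80 = 0.15, 11 cm / 80 = 0.1375.

>>> servo_tool(
  moves=[
    [0,0,0.0063,0],
    [0,0,0.0188,0],
    [0,0,0.0375,0],
    [0,0,0.0625,0],
    [0,0,0.0875,0],
    [0,0,0.1125,0],
    [0,-0.0125,0.1375,0],
    [0,-0.025,0.15,0],
    [0,-0.025,0.15,0],
    [0,-0.025,0.15,0],
    [0,-0.025,0.15,0],
  ],
)

```text
time: 29.7
ee_pos: [0.6425, -0.0308, 0.1429]
tcp_rot: [-179.1, -0.0, 99.9]
wrist_force: [0.1, -0.8, 0.1]
opening: 0.0455
grasp_force: 0.0
```

```bash
python3 nd.py w16 2>/dev/null; python3 -c "
import cv2
im=cv2.imread('pics/w16.png')[40:330,60:420]
cv2.imwrite('pics/w16v.png',cv2.resize(im,None,fx=2,fy=2,interpolation=cv2.INTER_CUBIC))"
```

```text
29.7 [ 0.6425 -0.0308  0.1429] [-179.1033   -0.0159   99.8577] [ 0.1117 -0.8307  0.0848] along 0.006498098016090503 across -0.0034390347389596505
dial px [328.2785  82.3296]
[np.float64(1.6), np.float64(1.605), np.float64(1.61), np.float64(1.615), np.float64(1.62), np.float64(1.625), np.float64(1.63), np.float64(1.635)] [55. 55. 55. 55. 55. 55. 55. 55.]
[np.float64(1.6), np.float64(1.605), np.float64(1.61), np.float64(1.615), np.float64(1.62), np.float64(1.625), np.float64(1.63), np.float64(1.635)] [55. 55. 55. 55. 55. 55. 55. 55.]
```

View pics/w16v.png

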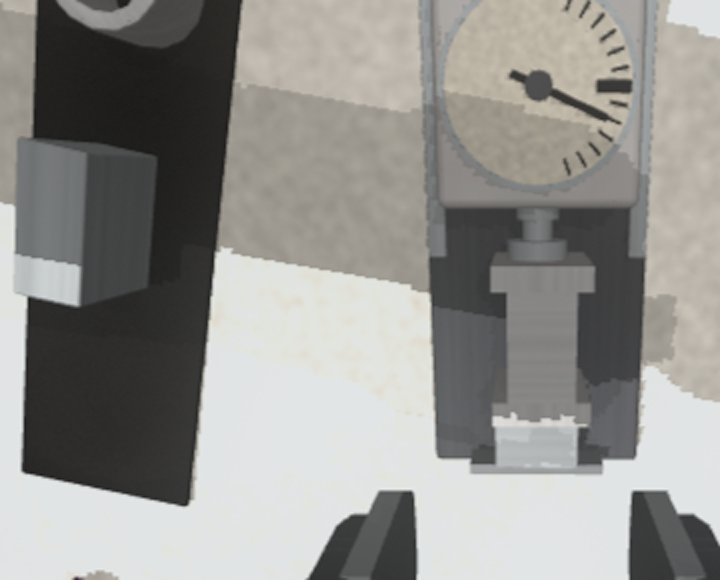

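The needle at (538,86) points two ticks past the thick mark. The spacer (490–595 × 265–425) sits square between the stem disc and the anvil, and the master stands upright on the mat. Handing in.

```bash
python3 -c "
from workcell import *
print(job_done())"
```

```text
the job is handed in; nothing more can be done
None
```

The job is handed in: the comparator was zeroed on the master (needle about 1.18 rad against the 1.2 mark), the master stands upright on the mat, and the spacer is seated against the anvil reading about 1.61 rad (about 1.6 expected), with the arm clear at 29.7 s of 72.

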